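# Stir the drying beads in the bowl

### The arm

A 6-joint arm with a two-finger parallel gripper is mounted at the origin on the work surface. World frame = base frame: x ahead of the robot, y to its left, z up, the work surface at z = 0. Lengths are in m, angles in rad, forces in N, time in s.
With the tool pointing down it reaches from about 0.425 to 0.95 m from the base axis. Payload 3.5 kg.
Tool frame: the origin (TCP) lies at the very end of the fingers, on their centre line; the grasp point (between the pads) lies 19 mm behind it (ctrl.grip_point_offset is the distance from the TCP to the grasp point, in m); z points along the fingers, y is the line along which they close (so a half turn about z gives the same grasp; the last joint's range is limited). The gripper opens to 85 mm and grips with 20 to 120 N. Pads are 22 mm wide; open, the fingers measure 114 mm over their backs; the gripper's body (76 mm by 85 mm) begins 54 mm behind the grasp point. The pads swing forward as they close: fully open they stand 13 mm farther back than shut.
Start: joints at [-1.436, 0.286, 1.577, -0, 1.279, -0.15], TCP at [0.19, -0.648, 0.231] pointing down, gripper open.
Joint ranges: [-2.77, 2.77], [-0.9, 2.22], [0.21, 2.48], [-1.53, 4.67], [0.24, 2.81], [-2.84, 2.84]. Speed limits (rad/s): [2.79, 2.79, 3.14, 3.14, 3.14, 3.14].

### API

Orientations are given as a unit quaternion [x, y, z, w].
In Python, from plant import telemetry, vision, ctrl gives the robot as it stands.
- The arm moves only by the tool arm_command, never from a script. Its argument "series" is one flat list of numbers, 7 for each row, row after row: the shift along the tool's x, y, z in cm, then the turn, a rotation vector about the tool's x, y, z in degrees, then the closure, from 0 (fully open) to 1 (shut). A call has 1 to 10 rows; each row is the pose to reach, as a shift and turn from the pose commanded when the call began, along the tool's axes at that moment; what a row does not reach only later rows make up. A row lasts 1/12 s, in which the tool goes at most 41.7 mm and 7.16 degrees, less where a joint would pass 70% of its speed; a pose out of reach is approached as far as the arm can. A call with a gripper value outside its range is refused whole. The fingers move at their own pace and stop on an object; "force" is the grip in N (left out, the last holds). Time passes only in rows, so rows that repeat a pose let the fingers close. It gives the time, the measured TCP pose, the force, the opening and the grip force at its end, in the units of the state.
- telemetry.get_state(): the state, without advancing time (a new reading comes with each control period).
- vision.read_camera(name): name is "scene" or "top" or "wrist"; returns a dict with "color" (480x640x3 uint8, blue, green, red), "K" (3x3 intrinsics, pixels), "rvec" (rotation vector, rad) and "tvec" (3), from world to camera coordinates, as OpenCV has them; the wrist camera has in their place "T_tool_cam" (4x4, takes a point from camera to tool coordinates, whose origin is the TCP and whose axes are the flange's). Camera axes: x right, y down, z forward; pixel columns grow to the right and rows downward; lengths in m; the calibration is good to about 2 mm. The wrist camera is an equidistant fisheye: a pixel r from the principal point sees the ray r / f radians off the axis. A picture is of the moment at which its call begins: read the wrist's pose just before it. There is no depth.
- ctrl.sign_off(): hands the job in; it is judged then, once.
The state is a dict: "time": time; "qpos": joint angles; "dq": joint speeds; "joint_efforts": joint torques, N m; "eef_pos": TCP position; "tcp_rot": TCP orientation; "contact_force": force on the tool from outside, world axes, zero at the start; "wrist_torque": the same for the moment, N m; "opening": opening from 0.0 (shut) to 1.0 (fully open); "finger_force": force on a finger pad.
Only numpy, scipy, OpenCV 4.12 (cv2) and the standard library are available. Lean on these libraries where they do the work, as an engineer would, in place of code of your own. Each camera call takes 0.05 s, during which the arm holds its last target. There are 200 camera calls.

### The job

Take the green-handled wooden stick from its green holder and stir the drying beads in the white bowl: put the tip down near the bottom on the side of the blue tab and, keeping it down and about halfway between the middle and the wall, sweep it one full turn clockwise (seen from above) back to the tab, so that most of the beads are shifted. Keep all the beads in the bowl, and finally stand the stick back in its green holder, tip down and fully home.

Things in the scene. Friction and masses are not known exactly. Their poses are not given: they have to be found in the camera images.
- stirrer: Round stirring stick, loose: pale wooden shaft 16 mm in diameter and 110 mm long, then a green round handle 24 mm in diameter and 90 mm long; 200 mm in all, about 60 g. Origin: centre of the flat wooden lower end (the stirring tip); +z runs along the stick to the handle's top. At the start it stands upright in the green holder, handle up.
- stand: Green plastic holder fixed to the desk, 82 mm tall: an upright round tube, bore 24 mm in diameter, widening above 58 mm height into a funnel whose mouth is 52 mm inside (60 mm outside). Origin: centre of its underside, z up. The bore's floor is 6 mm above the origin; the stick stands on it. (A similar black holder carries a red-handled nut driver; it may stand in the way, its top 136 mm above the desk.)
- bowl: White round bowl fixed to the desk, 58 mm tall, 152 mm across the rim, walls 4 mm thick, slightly flared; its flat inner floor, 6 mm above the origin, is 118 mm across. A blue tab (22 x 24 mm) sticks out from the rim: the mark. Origin: centre of the underside, z up; the tab lies toward the bowl's own -x. Seen from above, a clockwise turn from the tab goes -x, +y, +x, -y, back to -x.
- bead0: Amber round drying bead, a loose 24 mm ball of 14 g, one of six lying in one layer on the white bowl's floor. Origin: its centre. At the start one bead lies in the middle and five about 36 mm from it; the floor on the blue tab's side is free of beads.
- bead1: Orange round drying bead, a loose 24 mm ball of 14 g, one of six lying in one layer on the white bowl's floor. Origin: its centre.
- bead2: Amber round drying bead, a loose 24 mm ball of 14 g, one of six lying in one layer on the white bowl's floor. Origin: its centre.
- bead3: Orange round drying bead, a loose 24 mm ball of 14 g, one of six lying in one layer on the white bowl's floor. Origin: its centre.
- bead4: Amber round drying bead, a loose 24 mm ball of 14 g, one of six lying in one layer on the white bowl's floor. Origin: its centre.
- bead5: Orange round drying bead, a loose 24 mm ball of 14 g, one of six lying in one layer on the white bowl's floor. Origin: its centre.
Mind the look-alikes: they are no part of the job. What is shaped like the bead1 but red is not meant.

How it is judged:
By the outcome, as a careful person would: the job done as asked, in the order asked, and still so for the second after the job is handed in, with the robot touching nothing.
It also fails if it takes over 64 s, if anything falls off the work surface, if the arm or the gripper's body presses on something with over 40 N, if the wrist force passes 120 N, or if a joint passes its speed limit or range.

## Working session

There is one attempt and no reset: what is moved stays moved. The work goes in short steps, Python scripts to look and compute and a tool call to move; the robot and the scene stay as the last step left them, time stands still between calls to the robot, and variables do not carry over. Pictures are saved under pics/ and viewed, at most 10 in all, crops included, and the job is handed in when it is done.

Besides the shell and the picture viewer there is one more tool, called as name(argument=value, ...) on one line, values as JSON. arm_command: Moves the arm, as the interface text tells. Its arguments: {"type":"object","properties":{"series":{"type":"array","items":{"type":"number"}},"force":{"type":"number"}},"required":["series"]}

```bash
mkdir -p pics; ls; python3 - <<'E'
from plant import telemetry, vision, ctrl
import cv2, numpy as np
s=telemetry.get_state(); print(s)
print(ctrl.grip_point_offset)
a=[]
for n in("scene","top"):
    r=vision.read_camera(n); cv2.imwrite(f"pics/{n}0.png",r["color"]); print(n,r["K"],r["rvec"],r["tvec"])
E
```

```text
pics
{'time': 0.0, 'qpos': array([-1.43599591e+00,  2.87229595e-01,  1.57818323e+00,  5.45707314e-05,
        1.27860976e+00, -1.50006649e-01]), 'dq': array([-0.00091393,  0.00158116, -0.00089531,  0.00028706,  0.00027035,
       -0.00127042]), 'joint_efforts': array([-6.40287799e-04, -4.05986559e+01, -2.92624193e+01, -2.16572307e-04,
        5.87431190e-03, -5.71664060e-06]), 'eef_pos': array([ 0.18960324, -0.6471353 ,  0.22990119]), 'tcp_rot': array([ 9.89878129e-01,  1.41914812e-01,  3.53560356e-05, -1.21473367e-03]), 'contact_force': array([ 0.3226953 , -0.38156137, -0.26095886]), 'wrist_torque': array([ 0.00488074, -0.02444552, -0.0051658 ]), 'finger_force': 0.0, 'opening': 1.00024097506379}
0.0187
scene [[582.37758567   0.         322.04589714]
 [  0.         582.37758567 239.51996532]
 [  0.           0.           1.        ]] [ 0.75710305  2.74416725 -0.86493411] [ 0.47634144 -0.18900851  1.1259926 ]
top [[463.53085076   0.         320.47963178]
 [  0.         463.53085076 232.29023938]
 [  0.           0.           1.        ]] [ 2.14026466 -2.19180453  0.09694607] [-0.00753133  0.55404381  0.78303508]
```

View pics/scene0.png

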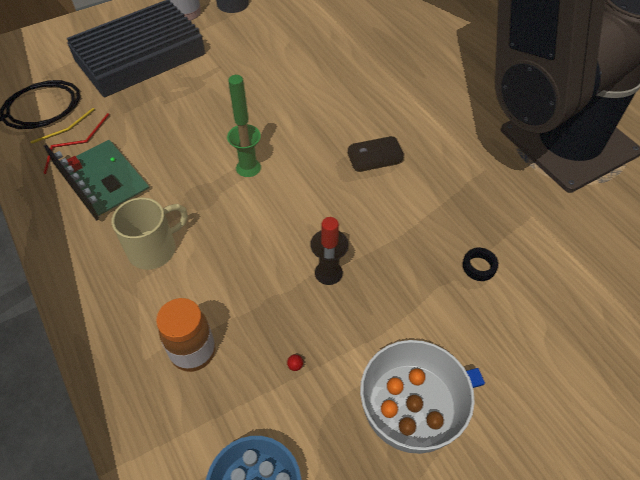

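View pics/top0.png

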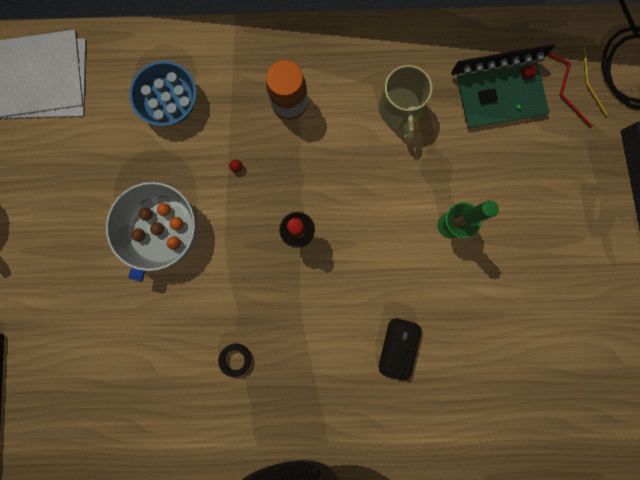

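The scene view shows the green handle at (238,100) in its green holder at (246,150), the red nut driver at (330,240), and the white bowl at (417,395) with its blue tab at (476,378). In the top view these are the stick top (488,209) and holder (455,222), the bowl (151,227), the tab (137,274) and the black holder (297,229). The green PCB at (500,95), the red bead at (236,166) and the blue bowl aren't part of the job.

```bash
cat > h.py <<'E'
import cv2, numpy as np
from plant import telemetry, vision, ctrl
from scipy.spatial.transform import Rotation as R
def cam(n):
    r=vision.read_camera(n); M=cv2.Rodrigues(np.array(r["rvec"]))[0]; t=np.array(r["tvec"]).ravel()
    return r["color"],np.array(r["K"]),M,t
def ray(c,uv):
    _,K,M,t=c; d=M.T@np.linalg.inv(K)@np.array([uv[0],uv[1],1.]); return -M.T@t,d/np.linalg.norm(d)
def onz(c,uv,z):
    o,d=ray(c,uv); return o+d*(z-o[2])/d[2]
def tri(rays):
    A=np.zeros((3,3));b=np.zeros(3)
    for o,d in rays:
        P=np.eye(3)-np.outer(d,d);A+=P;b+=P@o
    p=np.linalg.solve(A,b); return p,[np.linalg.norm((np.eye(3)-np.outer(d,d))@(p-o)) for o,d in rays]
def proj(c,p):
    _,K,M,t=c; q=K@(M@np.array(p)+t); return q[:2]/q[2]
def mask(c,lo,hi,box):
    h=cv2.cvtColor(c[0],cv2.COLOR_BGR2HSV); m=cv2.inRange(h,np.array(lo),np.array(hi)); o=np.zeros_like(m)
    x0,y0,x1,y1=box; o[y0:y1,x0:x1]=m[y0:y1,x0:x1]; return o
def blobs(m,amin=30):
    n,l,s,c=cv2.connectedComponentsWithStats(m); return [(s[i].tolist(),c[i].round(1).tolist()) for i in range(1,n) if s[i][4]>=amin]
E
python3 - <<'E'
from h import *
T=cam("top");S=cam("scene")
print("cam",ray(T,(0,0))[0],ray(S,(0,0))[0])
for n,c,b in(("T",T,(420,180,520,260)),("S",S,(210,60,290,190))):
    m=mask(c,(45,80,30),(85,255,255),b);print(n,"green",blobs(m))
    cv2.imwrite(f"pics/g{n}.png",m)
for n,c,b in(("T",T,(90,250,200,300)),("S",S,(440,350,500,400))):
    print(n,"tab",blobs(mask(c,(105,120,60),(130,255,255),b)))
# bowl rim ellipse: low-saturation region
for n,c,b in(("T",T,(90,170,210,285)),("S",S,(340,325,490,460))):
    m=mask(c,(0,0,70),(179,70,255),b); cs=max(cv2.findContours(m,0,1)[0],key=cv2.contourArea); print(n,"bowl",cv2.fitEllipse(cv2.convexHull(cs)))
    uv=cv2.fitEllipse(cv2.convexHull(cs))[0];print(onz(c,uv,.058))
big=[]
a=cv2.resize(T[0][180:260,420:520],None,fx=4,fy=4);b=cv2.resize(S[0][60:190,210:290],None,fx=4,fy=4)
o=np.zeros((520,720,3),np.uint8);o[:320,:400]=a;o[:520,400:720]=b;cv2.imwrite("pics/crop1.png",o)
E
```

```text
cam [ 0.47361109 -0.02741241  0.83373035] [0.82497611 0.44019235 0.81001841]
T green [([438, 201, 61, 37, 1368], [465.9, 218.5])]
S green [([229, 75, 19, 50, 643], [238.0, 99.1]), ([227, 125, 34, 25, 414], [243.5, 136.5]), ([236, 150, 25, 27, 466], [247.1, 164.4])]
T tab [([129, 268, 15, 13, 138], [135.9, 274.1])]
S tab [([466, 368, 19, 20, 218], [475.3, 377.2])]
T bowl ((149.9416961669922, 225.9886016845703), (87.96760559082031, 90.72770690917969), 42.60974884033203)
[0.56837891 0.26705094 0.058     ]
S bowl ((416.591064453125, 396.0053405761719), (110.19686126708984, 117.89151763916016), 131.2528839111328)
[0.57223858 0.27157778 0.058     ]
```

View pics/crop1.png

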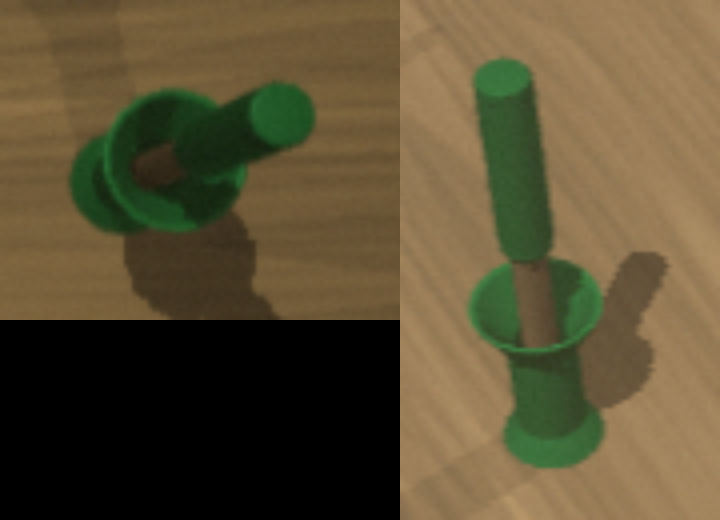

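The crop confirms it: a green handle on a pale shaft in the green holder. Handle-top centre is at top (490.7,208.7) / scene (235.8,79.5). Funnel mouth is at top (464,220.1) / scene (244,136.3).

```bash
python3 - <<'E'
from h import *
T=cam("top");S=cam("scene")
for n,a,b in(("handletop",(490.7,208.7),(235.8,79.5)),("mouth",(464,220.1),(244,136.3)),("rim",(149.9,226),(416.6,396)),("tab",(135.9,274.1),(475.3,377.2))):
    print(n,tri([ray(T,a),ray(S,b)]))
print(onz(T,(464,220.1),.082),onz(S,(244,136.3),.082),onz(T,(490.7,208.7),.206),onz(S,(235.8,79.5),.206))
print("handle bottom S",onz(S,((530-400)/4+210,258/4+60),.116), "foot T",onz(T,(420+120/4,180+183/4),.003),"foot S",onz(S,(210+154/4,60+435/4),.0))
for n,c in(("T",T),("S",S)):
  b=(270,200,330,280) if n=="T" else (300,205,360,290)
  print(n,blobs(mask(c,(0,150,70),(8,255,255),b)),blobs(mask(c,(0,0,0),(179,255,45),b)))
m=mask(T,(3,120,50),(20,255,255),(120,195,190,255));print(blobs(m,20))
cx=onz(T,(149.9,226),.058);print("tab T",onz(T,(135.9,274.1),.056),"S",onz(S,(475.3,377.2),.056))
E
```

```text
handletop (array([ 0.56236788, -0.25470439,  0.20561356]), [np.float64(0.00036876915131412504), np.float64(0.00036876915131418624)])
mouth (array([ 0.56225412, -0.25524493,  0.08123692]), [np.float64(0.0004656155696163923), np.float64(0.00046561556961625803)])
rim (array([0.56945646, 0.26994564, 0.05023694]), [np.float64(0.00019000868738444778), np.float64(0.00019000868738433278)])
tab (array([0.48765274, 0.29061363, 0.05600961]), [np.float64(0.0003244741594676946), np.float64(0.0003244741594677951)])
[ 0.56253991 -0.25531729  0.082     ] [ 0.56221265 -0.25413313  0.082     ] [ 0.562612   -0.25481318  0.206     ] [ 0.56230339 -0.25392097  0.206     ]
handle bottom S [ 0.56419728 -0.24793945  0.116     ] foot T [ 0.56227693 -0.2536327   0.003     ] foot S [ 0.56311369 -0.25268683  0.        ]
T [([287, 218, 16, 16, 206], [294.5, 225.5])] [([280, 212, 35, 36, 727], [297.6, 230.7])]
S [([321, 217, 18, 32, 480], [329.2, 232.2])] [([312, 232, 36, 53, 873], [330.0, 262.7])]
[([157, 203, 14, 13, 140], [163.3, 208.9]), ([139, 208, 11, 12, 101], [144.0, 213.0]), ([170, 217, 13, 13, 139], [175.8, 223.0]), ([151, 223, 11, 12, 100], [155.7, 227.9]), ([131, 229, 12, 12, 102], [136.7, 234.1]), ([167, 236, 14, 13, 135], [173.2, 242.4])]
tab T [0.48790209 0.29039485 0.056     ] S [0.48736476 0.29078951 0.056     ]
```

arm_command(series=[4,-2.3,-0.4,0,0,2,0,8,-4.6,-0.8,0,0,4,0,12,-7,-1.2,0,0,6,0,15.5,-9,-1.6,0,0,8,0,19,-11,-2,0,0,10,0,22.5,-13.1,-2.4,0,0,12,0,26,-15.1,-2.8,0,0,14,0,29.5,-17.2,-3.2,0,0,16.3,0,32,-18.65,-3.9,0,0,16.3,0,32,-18.65,-3.9,0,0,16.3,0])

```text
time: 1.13
eef_pos: [0.4486, -0.3744, 0.2724]
tcp_rot: [1.0, 0.003, 0.002, 0.0]
contact_force: [-1.2, -0.2, 0.4]
opening: 1.0
finger_force: 0.0
```

```bash
python3 - <<'E'
from h import *
s=telemetry.get_state();print(s["time"],s["eef_pos"],R.from_quat(s["tcp_rot"]).as_matrix().round(4),s["contact_force"])
E
```

```text
1.1333 [ 0.44862367 -0.37443211  0.27235042] [[ 1.0e+00  6.9e-03  4.0e-03]
 [ 6.9e-03 -1.0e+00 -2.0e-04]
 [ 4.0e-03  2.0e-04 -1.0e+00]] [-1.21278104 -0.15223721  0.42616938]
```

arm_command(series=[3,-3.1,0,0,0,0,0,6,-6.2,0,0,0,0,0,9,-9.3,0,0,0,0,0,11,-11.6,0,0,0,0,0,11.8,-12.4,0,0,0,0,0,11.8,-12.4,0,0,0,0,0,11.8,-12.4,0,0,0,0,0,11.8,-12.4,0,0,0,0,0])

```text
time: 1.8
eef_pos: [0.5614, -0.2562, 0.2702]
tcp_rot: [1.0, -0.0, -0.0, 0.0]
contact_force: [0.2, -0.7, 0.4]
opening: 0.999
finger_force: 0.0
```

```bash
python3 - <<'E'
from h import *
s=telemetry.get_state();print(s["time"],s["eef_pos"],R.from_quat(s["tcp_rot"]).as_matrix().round(4),s["contact_force"])
E
```

```text
1.8 [ 0.56144477 -0.2561766   0.27016105] [[ 1.e+00 -1.e-03 -7.e-04]
 [-1.e-03 -1.e+00 -5.e-04]
 [-7.e-04  5.e-04 -1.e+00]] [ 0.23330271 -0.66568886  0.38790149]
```

arm_command(series=[0.1,-0.15,2,0,0,0,0,0.1,-0.15,4,0,0,0,0,0.1,-0.15,6,0,0,0,0,0.1,-0.15,8,0,0,0,0,0.1,-0.15,9.5,0,0,0,0,0.1,-0.15,10.5,0,0,0,0,0.1,-0.15,10.7,0,0,0,0,0.1,-0.15,10.7,0,0,0,0,0.1,-0.15,10.7,0,0,0,0])

```text
time: 2.55
eef_pos: [0.5635, -0.2544, 0.1645]
tcp_rot: [1.0, -0.0, 0.001, 0.001]
contact_force: [0.4, 0.2, 0.5]
opening: 0.999
finger_force: 0.0
```

arm_command(series=[0,0,0,0,0,0,0.5,0,0,0,0,0,0,0.7,0,0,0,0,0,0,1,0,0,0,0,0,0,1,0,0,0,0,0,0,1,0,0,0,0,0,0,1,0,0,0,0,0,0,1,0,0,0,0,0,0,1,0,0,0,0,0,0,1,0,0,0,0,0,0,1], force=70)

```text
time: 3.38
eef_pos: [0.5637, -0.2536, 0.1639]
tcp_rot: [1.0, 0.0, 0.0, 0.0]
contact_force: [-0.1, -0.7, 2.9]
opening: 0.265
finger_force: 68.5
```

arm_command(series=[0,0,-1,0,0,0,1,0,0,-3,0,0,0,1,0,0,-5,0,0,0,1,0,0,-7,0,0,0,1,0,0,-9,0,0,0,1,0,0,-11,0,0,0,1,0,0,-13,0,0,0,1,0,0,-15,0,0,0,1,0,0,-16,0,0,0,1,0,0,-16,0,0,0,1])

```text
time: 4.22
eef_pos: [0.5642, -0.2538, 0.3268]
tcp_rot: [1.0, 0.0, 0.002, 0.001]
contact_force: [0.2, 0.1, -0.5]
opening: 0.266
finger_force: 68.7
```

```bash
python3 - <<'E'
from h import *
s=telemetry.get_state();print(s["time"],s["eef_pos"],s["tcp_rot"],s["contact_force"])
T=cam("top");S=cam("scene")
p=s["eef_pos"];print(proj(T,p),proj(S,p),"tip expected",proj(T,p-[0,0,.158]),proj(S,p-[0,0,.158]))
a=cv2.resize(T[0][160:280,420:620],(400,240));b=cv2.resize(S[0][0:220,150:350],None,fx=2,fy=2)
o=np.zeros((440,800,3),np.uint8);o[:240,:400]=a;o[:440,400:800]=b;cv2.imwrite("pics/crop2.png",o)
E
```

```text
4.2167 [ 0.56416576 -0.25378041  0.32675289] [9.99996593e-01 1.98220598e-04 2.20961957e-03 1.37539807e-03] [ 0.19590726  0.08195402 -0.4762743 ]
[528.498315   190.99851179] [224.67675785  10.92486355] tip expected [480.75866843 211.50487403] [237.45391392  98.32273234]
```

View pics/crop2.png

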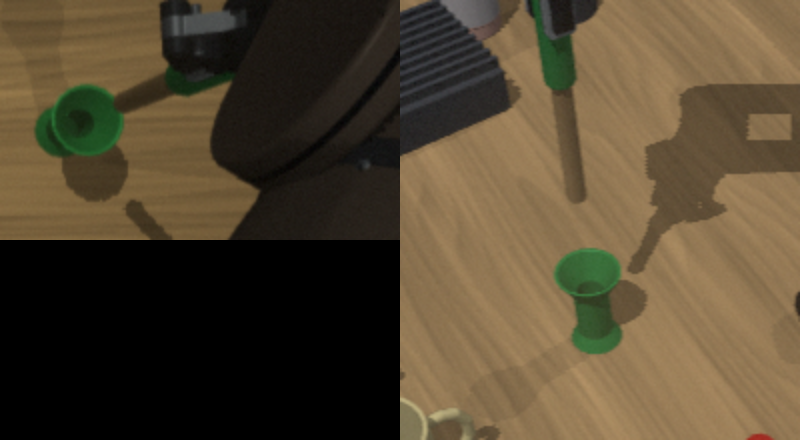

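The stick hangs upright in the gripper. Its tip is at scene (238,99), where I predicted (237.5,98.3). The holder is empty, with its mouth at scene about (244,136).

```bash
cat > bowl.py <<'E'
from h import *
T=cam("top");S=cam("scene")
pt=[]
def order(c,b):
    return [x[1] for x in blobs(mask(c,(3,120,40),(20,255,255),b),20)]
for n,c,b in(("T",T,(118,195,190,255)),("S",S,(372,360,455,440))):
    bb=order(c,b);P=np.array([onz(c,u,.018)[:2] for u in bb]);print(n,len(bb));print(P.round(4).tolist(),"mean",P.mean(0).round(4))
# rim edge: white mask outermost contour points cast at z=.058, circle fit
for n,c,b in(("T",T,(90,170,210,285)),("S",S,(340,325,490,460))):
    m=mask(c,(0,0,70),(179,60,255),b);m=cv2.morphologyEx(m,cv2.MORPH_OPEN,np.ones((3,3)))
    h=cv2.convexHull(max(cv2.findContours(m,0,1)[0],key=cv2.contourArea))[:,0]
    P=np.array([onz(c,u,.058)[:2] for u in h]).astype(np.float32)
    print(n,"enclosing",cv2.minEnclosingCircle(P))
E
python3 bowl.py
```

```text
T 6
[[0.6034, 0.2585], [0.5961, 0.2914], [0.5777, 0.2362], [0.5687, 0.2705], [0.5586, 0.304], [0.5428, 0.2405]] mean [0.5745 0.2668]
S 6
[[0.5419, 0.2394], [0.5767, 0.2346], [0.5677, 0.2691], [0.6021, 0.2572], [0.5575, 0.3023], [0.5949, 0.2898]] mean [0.5735 0.2654]
T enclosing ((0.5685713291168213, 0.26679617166519165), 0.07567553222179413)
S enclosing ((0.5704045295715332, 0.2686329185962677), 0.07844669371843338)
```

arm_command(series=[0,-1,0,0,0,0,1,0,-3,0,0,0,0,1,-0.2,-6,0,0,0,0,1,-0.4,-9.5,0,0,0,0,1,-0.5,-13,0,0,0,0,1,-0.7,-16.5,0,0,0,0,1,-0.8,-20,0,0,0,0,1,-1,-23.5,0,0,0,0,1,-1.1,-27,0,0,0,0,1,-1.2,-30.5,0,0,0,0,1])

```text
time: 5.25
eef_pos: [0.5501, 0.054, 0.3222]
tcp_rot: [1.0, 0.0, -0.001, -0.0]
contact_force: [0.2, -0.1, -1.2]
opening: 0.263
finger_force: 68.7
```

arm_command(series=[-0.1,-3.5,0,0,0,0,1,-0.3,-7,0,0,0,0,1,-0.5,-10.5,0,0,0,0,1,-0.6,-14,0,0,0,0,1,-0.8,-17.5,0,0,0,0,1,-0.9,-20,0,0,0,0,1,-1,-21.5,0,0,0,0,1,-1.1,-22.5,0,0,0,0,1,-1.1,-22.5,0,0,0,0,1,-1.1,-22.5,0,0,0,0,1])

```text
time: 6.08
eef_pos: [0.5401, 0.2762, 0.3228]
tcp_rot: [1.0, 0.0, -0.0, 0.0]
contact_force: [0.5, 0.3, -0.8]
opening: 0.263
finger_force: 68.7
```

```bash
python3 - <<'E'
from h import *
s=telemetry.get_state();print(s["time"],s["eef_pos"],R.from_quat(s["tcp_rot"]).as_matrix().round(4),s["contact_force"],s["finger_force"])
S=cam("scene");p=s["eef_pos"];ax=R.from_quat(s["tcp_rot"]).as_matrix()[:,2]
for n,c in(("T",cam("top")),("S",S)): print(n,"tip",proj(c,p+.158*ax),"TCP",proj(c,p))
cv2.imwrite("pics/s3.png",S[0])
E
```

```text
6.0833 [0.5400561  0.27616842 0.3228467 ] [[ 1.e+00  5.e-04 -8.e-04]
 [ 5.e-04 -1.e+00 -1.e-03]
 [-8.e-04  1.e-03 -1.e+00]] [ 0.49918216  0.28019392 -0.79785704] 68.67287278175354
T tip [115.89428255 237.31975379] TCP [ 52.09253508 224.78796802]
S tip [453.16726617 353.7783254 ] TCP [484.15506715 286.45272143]
```

View pics/s3.png

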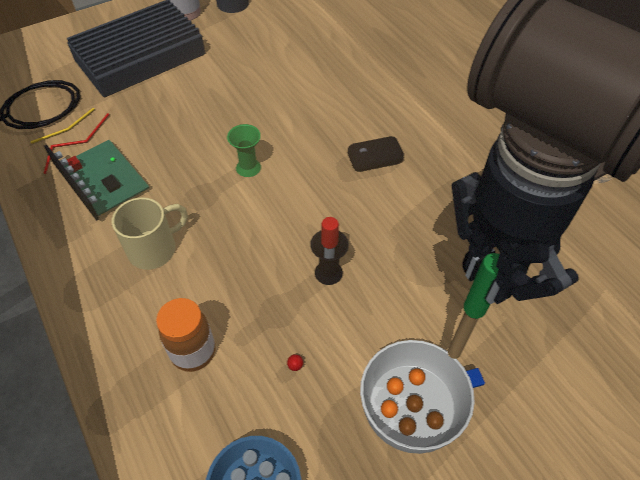

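The stick hangs over the tab side of the bowl with its tip at (455,355), as predicted. All six beads are undisturbed. Next I lower it.

arm_command(series=[0,0,1,0,0,0,1,0,0,3,0,0,0,1,0,0,5,0,0,0,1,0,0,7,0,0,0,1,0,0,9,0,0,0,1,0,0,11,0,0,0,1,0,0,13,0,0,0,1,0,0,14.5,0,0,0,1,0,0,15.4,0,0,0,1,0,0,15.4,0,0,0,1])

```text
time: 7.02
eef_pos: [0.5387, 0.2752, 0.166]
tcp_rot: [1.0, -0.001, -0.003, 0.001]
contact_force: [-0.1, 0.1, -0.2]
opening: 0.262
finger_force: 68.7
```

arm_command(series=[0,0,0,0,0,0,1,0,0,0,0,0,0,1,0,0,0,0,0,0,1])

```text
time: 7.27
eef_pos: [0.5412, 0.2768, 0.171]
tcp_rot: [1.0, 0.0, 0.001, -0.0]
contact_force: [0.2, 0.6, -1.4]
opening: 0.258
finger_force: 68.7
```

```bash
python3 - <<'E'
import numpy as np
th=np.radians(165-7.4*np.arange(51)); P=2.9*np.c_[np.cos(th),-np.sin(th)]  # tool x,y cm
for k in range(5):
    print(k,(P[10*k+1:10*k+11]-P[10*k]).round(2).tolist())
E
```

```text
0 [[0.12, -0.35], [0.28, -0.69], [0.49, -1.0], [0.74, -1.29], [1.02, -1.53], [1.32, -1.75], [1.66, -1.91], [2.01, -2.04], [2.38, -2.12], [2.75, -2.15]]
1 [[0.37, 0.02], [0.74, 0.08], [1.1, 0.2], [1.44, 0.35], [1.76, 0.55], [2.04, 0.79], [2.3, 1.07], [2.52, 1.37], [2.69, 1.7], [2.82, 2.05]]
2 [[0.09, 0.36], [0.12, 0.74], [0.11, 1.11], [0.06, 1.48], [-0.05, 1.84], [-0.2, 2.18], [-0.39, 2.5], [-0.62, 2.8], [-0.89, 3.06], [-1.19, 3.28]]
3 [[-0.33, 0.18], [-0.67, 0.32], [-1.04, 0.42], [-1.41, 0.46], [-1.78, 0.46], [-2.15, 0.41], [-2.51, 0.31], [-2.86, 0.17], [-3.18, -0.02], [-3.48, -0.24]]
4 [[-0.27, -0.26], [-0.5, -0.56], [-0.69, -0.88], [-0.83, -1.23], [-0.93, -1.59], [-0.99, -1.96], [-0.99, -2.33], [-0.95, -2.7], [-0.86, -3.07], [-0.73, -3.41]]
```

arm_command(series=[0.12,-0.35,0,0,0,0,1,0.28,-0.69,0,0,0,0,1,0.49,-1.0,0,0,0,0,1,0.74,-1.29,0,0,0,0,1,1.02,-1.53,0,0,0,0,1,1.32,-1.75,0,0,0,0,1,1.66,-1.91,0,0,0,0,1,2.01,-2.04,0,0,0,0,1,2.38,-2.12,0,0,0,0,1,2.75,-2.15,0,0,0,0,1])

```text
time: 8.1
eef_pos: [0.5681, 0.2982, 0.1693]
tcp_rot: [1.0, 0.0, -0.0, 0.0]
contact_force: [-0.8, 0.1, -0.6]
opening: 0.265
finger_force: 68.7
```

arm_command(series=[0.37,0.02,0,0,0,0,1,0.74,0.08,0,0,0,0,1,1.1,0.2,0,0,0,0,1,1.44,0.35,0,0,0,0,1,1.76,0.55,0,0,0,0,1,2.04,0.79,0,0,0,0,1,2.3,1.07,0,0,0,0,1,2.52,1.37,0,0,0,0,1,2.69,1.7,0,0,0,0,1,2.82,2.05,0,0,0,0,1])

```text
time: 8.93
eef_pos: [0.5961, 0.2772, 0.1693]
tcp_rot: [1.0, 0.0, -0.0, 0.0]
contact_force: [-0.2, -0.3, -1.5]
opening: 0.266
finger_force: 68.7
```

```bash
python3 - <<'E'
from h import *
s=telemetry.get_state();print(s["time"],s["eef_pos"],s["tcp_rot"].round(4),s["contact_force"],s["wrist_torque"])
p=s["eef_pos"];a=R.from_quat(s["tcp_rot"]).as_matrix()[:,2];S=cam("scene");print(proj(S,p+.158*a)); print(p+.158*a)
cv2.imwrite("pics/s4.png",cv2.resize(S[0][240:470,330:530],None,fx=2.5,fy=2.5))
E
```

```text
8.9333 [0.59606878 0.27722957 0.16931699] [ 1.e+00  1.e-04 -0.e+00  0.e+00] [-0.16005037 -0.31578823 -1.48118546] [ 0.02767623 -0.00771448 -0.02428857]
[400.33197276 420.07791039]
[0.59606239 0.27722036 0.01131699]
```

View pics/s4.png

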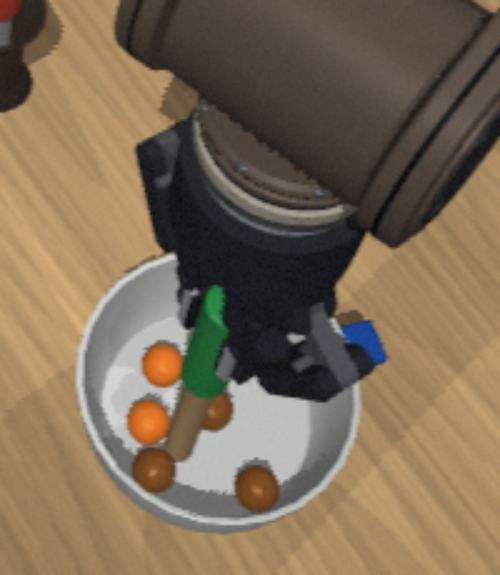

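The tip, at crop (180,455), is down on the floor. It has pushed one amber bead to the outer wall at (257,488) and is moving the others ahead of it. Continuing.

arm_command(series=[0.09,0.36,0,0,0,0,1,0.12,0.74,0,0,0,0,1,0.11,1.11,0,0,0,0,1,0.06,1.48,0,0,0,0,1,-0.05,1.84,0,0,0,0,1,-0.2,2.18,0,0,0,0,1,-0.39,2.5,0,0,0,0,1,-0.62,2.8,0,0,0,0,1,-0.89,3.06,0,0,0,0,1,-1.19,3.28,0,0,0,0,1])

```text
time: 9.82
eef_pos: [0.5837, 0.2445, 0.1694]
tcp_rot: [1.0, 0.0, 0.0, -0.0]
contact_force: [0.0, 0.1, -1.2]
opening: 0.263
finger_force: 68.7
```

arm_command(series=[-0.33,0.18,0,0,0,0,1,-0.67,0.32,0,0,0,0,1,-1.04,0.42,0,0,0,0,1,-1.41,0.46,0,0,0,0,1,-1.78,0.46,0,0,0,0,1,-2.15,0.41,0,0,0,0,1,-2.51,0.31,0,0,0,0,1,-2.86,0.17,0,0,0,0,1,-3.18,-0.02,0,0,0,0,1,-3.48,-0.24,0,0,0,0,1])

```text
time: 10.65
eef_pos: [0.5488, 0.2475, 0.1693]
tcp_rot: [1.0, 0.0, -0.0, -0.0]
contact_force: [0.4, 0.8, -0.4]
opening: 0.26
finger_force: 68.7
```

arm_command(series=[-0.27,-0.26,0,0,0,0,1,-0.5,-0.56,0,0,0,0,1,-0.69,-0.88,0,0,0,0,1,-0.83,-1.23,0,0,0,0,1,-0.93,-1.59,0,0,0,0,1,-0.99,-1.96,0,0,0,0,1,-0.99,-2.33,0,0,0,0,1,-0.95,-2.7,0,0,0,0,1,-0.86,-3.07,0,0,0,0,1,-0.73,-3.41,0,0,0,0,1])

```text
time: 11.48
eef_pos: [0.542, 0.2818, 0.1693]
tcp_rot: [1.0, 0.0, -0.0, 0.0]
contact_force: [-0.3, 0.6, -0.4]
opening: 0.266
finger_force: 68.7
```

```bash
python3 - <<'E'
from h import *
s=telemetry.get_state();print(s["time"],s["eef_pos"],s["tcp_rot"].round(4),s["contact_force"],s["wrist_torque"])
p=s["eef_pos"];a=R.from_quat(s["tcp_rot"]).as_matrix()[:,2];S=cam("scene");print(proj(S,p+.158*a)); print(p+.158*a)
d=(p+.158*a)[:2]-[.569,.2685];print(np.hypot(*d),np.degrees(np.arctan2(d[1],d[0])))
cv2.imwrite("pics/s5.png",cv2.resize(S[0][240:470,330:530],None,fx=2.5,fy=2.5))
E
```

```text
11.4833 [0.54198444 0.28175858 0.16932313] [ 1.e+00  2.e-04 -0.e+00  0.e+00] [-0.33579655  0.6068471  -0.43788224] [-6.04968970e-03  2.68794205e-02  2.82678553e-05]
[433.75201332 403.12788527]
[0.54198149 0.28175756 0.01132313]
0.030095897363110365 153.86352949123187
```

View pics/s5.png

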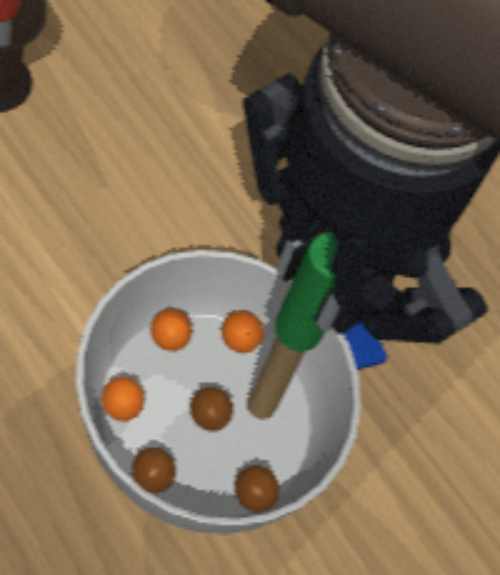

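The full turn is done. The tip is at crop (262,412), back on the tab side at a radius of 30 mm. All six beads are in the bowl and five have moved about 14–22 mm; only the centre one stayed put. Lifting out and returning.

arm_command(series=[0,0,-0.7,0,0,0,1,0,0,-2,0,0,0,1,0,0,-4,0,0,0,1,0,0,-6,0,0,0,1,0,0,-8,0,0,0,1,0,0,-10,0,0,0,1,0,0,-12,0,0,0,1,0,0,-14,0,0,0,1,0,0,-15.5,0,0,0,1,0,0,-15.5,0,0,0,1])

```text
time: 12.37
eef_pos: [0.5435, 0.2817, 0.3309]
tcp_rot: [1.0, 0.0, 0.005, -0.001]
contact_force: [1.1, 0.3, 1.1]
opening: 0.268
finger_force: 68.7
```

arm_command(series=[0,1,0,0,0,0,1,0.1,3,0,0,0,0,1,0.3,6,0,0,0,0,1,0.4,9.5,0,0,0,0,1,0.5,13,0,0,0,0,1,0.7,16.5,0,0,0,0,1,0.8,20,0,0,0,0,1,1,23.5,0,0,0,0,1,1.1,27,0,0,0,0,1,1.2,30.5,0,0,0,0,1])

```text
time: 13.2
eef_pos: [0.5527, -0.0258, 0.3226]
tcp_rot: [1.0, -0.0, -0.001, -0.0]
contact_force: [0.8, -0.9, -0.0]
opening: 0.266
finger_force: 68.7
```

arm_command(series=[0.1,3.5,0,0,0,0,1,0.3,7,0,0,0,0,1,0.5,10.5,0,0,0,0,1,0.6,14,0,0,0,0,1,0.8,17.5,0,0,0,0,1,0.9,20.5,0,0,0,0,1,1,22.3,0,0,0,0,1,1,23.1,0,0,0,0,1,1,23.1,0,0,0,0,1,1,23.1,0,0,0,0,1])

```text
time: 14.03
eef_pos: [0.5638, -0.2538, 0.3237]
tcp_rot: [1.0, 0.0, -0.0, -0.001]
contact_force: [0.4, -0.2, -0.2]
opening: 0.263
finger_force: 68.7
```

arm_command(series=[0,0,0,0,0,0,1,0,0,0,0,0,0,1,0,0,0,0,0,0,1,0,0,0,0,0,0,1])

```text
time: 14.37
eef_pos: [0.5643, -0.2536, 0.3246]
tcp_rot: [1.0, 0.001, 0.0, 0.0]
contact_force: [1.0, 0.1, -0.7]
opening: 0.266
finger_force: 68.7
```

```bash
python3 - <<'E'
from h import *
s=telemetry.get_state();print(s["time"],s["eef_pos"],s["tcp_rot"].round(4),s["contact_force"])
p=s["eef_pos"];a=R.from_quat(s["tcp_rot"]).as_matrix()[:,2];S=cam("scene");T=cam("top");print("pred tip",proj(S,p+.158*a),proj(T,p+.158*a))
a=cv2.resize(T[0][160:280,420:620],(400,240));b=cv2.resize(S[0][0:220,150:350],None,fx=2,fy=2)
o=np.zeros((440,800,3),np.uint8);o[:240,:400]=a;o[:440,400:800]=b;cv2.imwrite("pics/crop6.png",o)
E
```

```text
14.3667 [ 0.56426203 -0.25359484  0.32461495] [1.e+00 9.e-04 2.e-04 1.e-04] [ 1.04260988  0.13067474 -0.72986792]
pred tip [237.5671116   99.43301058] [480.14436635 211.61892689]
```

View pics/crop6.png

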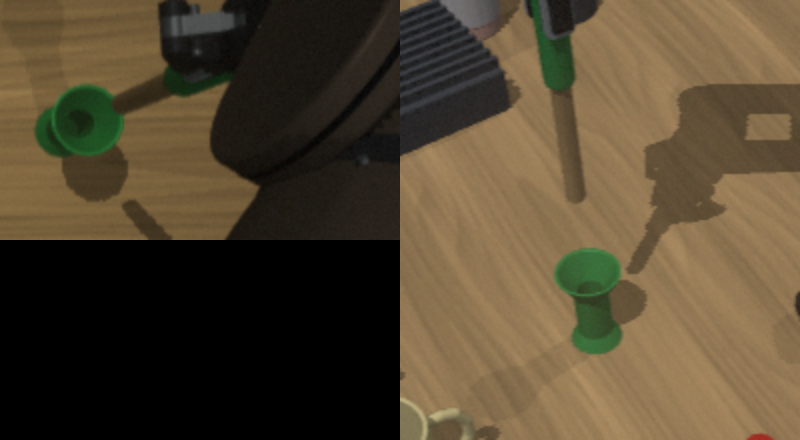

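The tip is at scene crop (576,198) and the mouth at (588,272), the same as after the lift. Lowering.

arm_command(series=[-0.05,-0.05,1,0,0,0,1,-0.05,-0.05,3,0,0,0,1,-0.05,-0.05,5,0,0,0,1,-0.05,-0.05,7,0,0,0,1,-0.05,-0.05,8.5,0,0,0,1,-0.05,-0.05,10,0,0,0,1,-0.05,-0.05,11.5,0,0,0,1,-0.05,-0.05,13,0,0,0,1,-0.05,-0.05,14,0,0,0,1,-0.05,-0.05,14.5,0,0,0,1])

```text
time: 15.3
eef_pos: [0.5625, -0.2534, 0.1766]
tcp_rot: [1.0, 0.0, -0.002, -0.001]
contact_force: [-0.6, -0.3, -0.8]
opening: 0.262
finger_force: 68.7
```

arm_command(series=[0,0,0.3,0,0,0,1,0,0,0.6,0,0,0,1,0,0,0.9,0,0,0,1,0,0,1.1,0,0,0,1,0,0,1.3,0,0,0,1,0,0,1.4,0,0,0,1,0,0,1.4,0,0,0,1,0,0,1.4,0,0,0,1])

```text
time: 15.97
eef_pos: [0.5636, -0.2542, 0.1655]
tcp_rot: [1.0, 0.0, 0.0, 0.0]
contact_force: [0.1, 0.7, -1.6]
opening: 0.263
finger_force: 68.7
```

Almost home, with no contact yet. I'll lower another 2 mm.

arm_command(series=[0,0,0.1,0,0,0,1,0,0,0.2,0,0,0,1,0,0,0.2,0,0,0,1,0,0,0.2,0,0,0,1,0,0,0.2,0,0,0,1])

```text
time: 16.38
eef_pos: [0.5638, -0.2543, 0.1639]
tcp_rot: [1.0, 0.0, 0.0, 0.0]
contact_force: [-0.2, 0.0, 1.8]
opening: 0.267
finger_force: 69.0
```

The force reading turned upward at the original grasp height, so the stick is seated. Releasing gently and retreating straight up.

arm_command(series=[0,0,0,0,0,0,0.7,0,0,0,0,0,0,0.6,0,0,0,0,0,0,0.5,0,0,0,0,0,0,0.3,0,0,0,0,0,0,0.1,0,0,0,0,0,0,0,0,0,0,0,0,0,0,0,0,0,0,0,0,0,0,0,0,0,0,0,0,0,0,0,0,0,0,0])

```text
time: 17.22
eef_pos: [0.5635, -0.2542, 0.1633]
tcp_rot: [1.0, 0.0, -0.0, -0.0]
contact_force: [-0.0, 0.0, -0.2]
opening: 0.999
finger_force: 0.0
```

arm_command(series=[0,0,-0.5,0,0,0,0,0,0,-2,0,0,0,0,0,0,-4,0,0,0,0,0,0,-6,0,0,0,0,0,0,-8,0,0,0,0,0,0,-10,0,0,0,0,0,0,-12,0,0,0,0,0,0,-13,0,0,0,0,0,0,-13,0,0,0,0])

```text
time: 17.97
eef_pos: [0.5647, -0.2549, 0.2973]
tcp_rot: [1.0, 0.0, 0.003, 0.002]
contact_force: [1.2, 0.1, 0.3]
opening: 0.999
finger_force: 0.0
```

arm_command(series=[-0.5,2,0,0,0,0,0,-1,5,0,0,0,0,0,-1,8,0,0,0,0,0,-1,11,0,0,0,0,0,-1,14,0,0,0,0,0,-1,15,0,0,0,0,0,-1,15,0,0,0,0,0,-1,15,0,0,0,0,0])

```text
time: 18.63
eef_pos: [0.5532, -0.4037, 0.2917]
tcp_rot: [1.0, -0.0, -0.001, -0.001]
contact_force: [-0.1, 0.3, -0.5]
opening: 0.994
finger_force: 0.0
```

```bash
python3 - <<'E'
from h import *
s=telemetry.get_state();print(s["time"],s["eef_pos"],s["opening"])
S=cam("scene");cv2.imwrite("pics/s7.png",S[0])
print(blobs(mask(S,(45,80,30),(85,255,255),(210,60,290,190))))
E
python3 bowl.py
```

```text
18.6333 [ 0.55322849 -0.40365123  0.29168264] 0.9943775741948255
[([228, 75, 20, 50, 647], [237.8, 99.0]), ([227, 125, 34, 24, 414], [243.6, 136.5]), ([236, 149, 25, 28, 479], [247.3, 164.0])]
T 7
[[0.6234, 0.215], [0.6161, 0.2823], [0.6083, 0.2403], [0.5738, 0.3189], [0.5687, 0.2705], [0.5614, 0.2216], [0.529, 0.2425]] mean [0.583  0.2559]
S 6
[[0.5601, 0.2195], [0.5257, 0.2415], [0.6066, 0.2392], [0.5676, 0.2692], [0.6146, 0.2802], [0.5715, 0.3154]] mean [0.5744 0.2608]
T enclosing ((0.5625497102737427, 0.26147037744522095), 0.07511065155267715)
S enclosing ((0.5704706311225891, 0.26831960678100586), 0.0785103365778923)
```

View pics/s7.png

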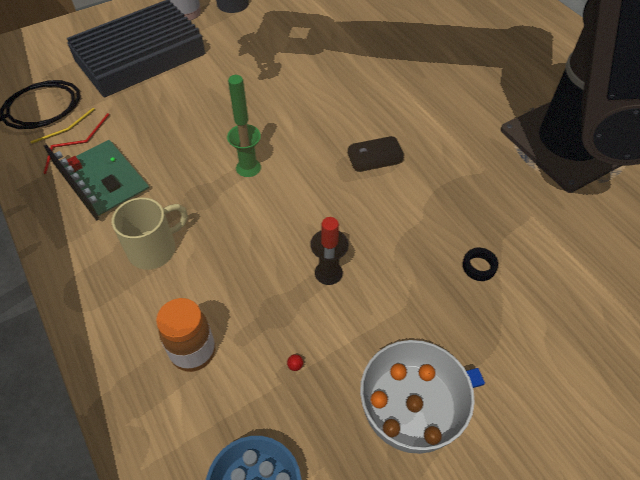

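The stick stands fully home in the green holder, with its handle at (238,99) as at the start. All six beads are in the bowl and five have moved. The gripper is clear of everything.

```bash
python3 -c "
from plant import ctrl; print(ctrl.sign_off())"
```

```text
the job is handed in; nothing more can be done
None
```

The job is handed in at about 19 s: I stirred the beads one full clockwise turn from the tab, shifting five of the six (the middle bead stayed put) with all still in the bowl, and the stick is back in its green holder, tip down and fully home.

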